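Check in a returned peg kit with the hand scanner

TASK

Check in this returned peg kit: lay the loose orange peg in the clear box with the other two and shut the lid fully, so that the barcode label on it faces up. Then pick up the hand scanner, aim its window at the middle of the label from about 10 cm away and hold it still for two seconds, and finally lay it back flat and straight on its charging stand, the way it lay before, and let go. Leave the other things on the counter where they are.

Things in the scene. Friction and masses are not known exactly. Their poses are not given: they have to be found in the camera images.
- box: Clear plastic tackle-style box, fixed to the counter, 150 (its x) x 220 (its y) x 55 mm high without the lid, walls 4 mm, inner floor 4 mm above the counter. Origin: centre of the underside on the counter; z up; its -x side (two grey latches) is turned roughly to the robot, the lid is hinged along the top of its +x side. Two orange pegs already lie in it along its y, at x about +22 and +52 mm; the -x half is empty.
- lid (a joint): Hinge of the clear flip-top lid, rad: 0 = shut flat on the box, growing as the lid swings up and away to +x of the box; 1.57 = upright. It starts standing open (1.75 to 2.2), at most 2.35. The hinge is stiff: the lid stays where it is left and needs 1 to 2 N at its free edge to move. The lid is a plate 150 x 220 x 6 mm with 3 mm of label and ribs on its outer face; there is no catch.
- lid_hinge (a point): Middle of the lid's hinge line, at x = +75 mm, z = 55 mm in the box's frame. The hinge line runs along the box's y.
- lid_edge (a point): Middle of the lid's free edge, 150 mm from the hinge line, mid-thickness (3 mm off the plane of the hinge, to the outer side). Turns with the lid.
- label (a point): Centre of the white 60 x 60 mm barcode label on the outer face of the lid, 75 mm from the hinge, halfway along y. Own z is the outward normal of the lid (straight up when shut; the label is then 62 mm above the counter).
- peg: The loose orange aluminium V-peg, lying ridge up on the counter: 160 mm long (its x), 25 mm wide, 25 mm high, with upright flanges over the lowest 16 mm to grip across, 45 g. Origin: centre of the underside; z up.
- peg_b: An equal orange V-peg, already in the box at the middle. Origin as for the loose peg.
- peg_c: An equal orange V-peg, already in the box near the hinge. Origin as for the loose peg.
- scanner: Hand scanner, black bar handle with a yellow head, about 0.22 kg. Handle: 140 mm long along its x (-75 to +65 mm), 34 mm wide (y), 34 mm high. Head: 75 x 50 x 45 mm, at the +x end, pointing forward and down at 45 degrees, from 55 mm above to 31 mm below the handle's underside; it starts at x = +44 mm on the handle's top. Origin: centre of the handle's underside (handle midpoint is 5 mm behind). Centre of mass near x = +12 mm. Grip it across the handle near there.
- window (a point): Centre of the scanner's reading window, at (102, 0, -15) mm in the scanner's frame. Its own x axis is the line of sight, pointing out of the window: 45 degrees down and forward, (0.707, 0, -0.707) in the scanner's frame. It reads by itself when held still on a label; no trigger.
- stand: Charging stand of the scanner, fixed. Grey foot 130 x 100 x 12 mm, rubber top 110 (its x) x 60 mm, flat, 60 mm above the counter. Origin: centre of the underside; z up. The scanner starts flat on the top, its x along the stand's x, its origin 20 mm ahead (+x) of the stand's centre, the head overhanging the +x end.
- mallet: Bystander: hardwood mallet lying down, 250 x 110 x 60 mm. Origin on the underside, under where handle meets head.
- puller: Bystander: steel hook puller with a wooden cross handle, 170 mm long, 22 mm high. Origin at the middle of the underside.
- jar: Bystander: shut glass jar, 76 mm across, 113 mm high. Origin: centre of the underside.
- mug: Bystander: blue mug, 80 mm across, 90 mm high. Origin: centre of the underside.
- wax: Bystander: red block of ski wax, 100 x 60 x 30 mm. Origin: centre of the underside.
- brush: Bystander: hand brush lying down. Origin on the underside.
There are look-alikes about, which are no part of the job. What is shaped like the scanner but turquoise is not meant.

How it is judged:
By the outcome, as a careful person would: the job done as asked, in the order asked, and still so for the second after the job is handed in, with the robot touching nothing.
It also fails if it takes over 72 s, if anything falls off the work surface, if the arm or the gripper's body presses on something with over 40 N, if the wrist force passes 120 N, or if a joint passes its speed limit or range.

ROBOT

A 6-joint arm with a two-finger parallel gripper is mounted at the origin on the work surface. World frame = base frame: x ahead of the robot, y to its left, z up, the work surface at z = 0. Lengths are in m, angles in rad, forces in N, time in s.
With the tool pointing down it reaches from about 0.4 to 0.825 m from the base axis. Payload 7 kg.
Tool frame: the origin (TCP) lies on the centre line of the jaws, within the pads' length; the fingertips stand 22 mm ahead of it and the grasp point (between the pads) lies 3 mm ahead of it; z points along the fingers, y is the line along which they close (so a half turn about z gives the same grasp; the last joint's range is limited). The gripper opens to 88 mm and grips with 3 to 60 N. Pads are 19 mm wide; open, the fingers measure 130 mm over their backs; the gripper's body (78 mm by 193 mm) begins 47 mm behind the grasp point.
Start: joints at [-0.96, 0.359, 0.012, 0, -1.224, -0.288], TCP at [0.214, -0.64, 0.212] pointing down, gripper open.
Joint ranges: [-3.07, 3.07], [-1.43, 2.12], [-1.02, 1.25], [-3.03, 1.67], [-3.05, -0], [-3.03, 3.03]. Speed limits (rad/s): [2.39, 2.39, 3.01, 3.14, 3.14, 3.14].

INTERFACE

Orientations are given as [roll, pitch, yaw] about the fixed x, y, z axes, in that order (R = Rz(yaw) Ry(pitch) Rx(roll)).
In Python, from station import monitor, viewer, order gives the robot as it stands. The module is installed in compiled form; this text tells all that it offers.
- The arm moves only by the tool servo_tool, never from a script. Its argument "targets" is a list of rows, each an object with "angular": the turn, a rotation vector about the tool's x, y, z in degrees, a list of three; "xyz": the shift along the tool's x, y, z in cm, a list of three; "claw": the finger opening in cm, from 0 to 8.76. A call has 1 to 20 rows; each row shifts and turns the commanded pose from where the row before left it, along the tool's axes as they then stand; what a row does not reach is not made up. A row lasts 1/10 s, in which the tool goes at most 50 mm and 8.59 degrees, less where a joint would pass 70% of its speed; a pose out of reach is approached as far as the arm can. A call is refused whole if a number of a shift passes 5 or a number of a turn 8.59, either way. A call with a gripper value outside its range is refused whole. The fingers move at their own pace and stop on an object; "force" is the grip in N (left out, the last holds). Time passes only in rows, so rows that do not move let the fingers close. It gives the time, the measured TCP pose, the force, the opening and the grip force at its end, in the units of the state.
- monitor.get_state(): the state, without advancing time (a new reading comes with each control period).
- viewer.grab_frame(name): name is "side" or "top"; returns a dict with "color" (480x640x3 uint8, blue, green, red), "fovy" (degrees; the focal length in pixels is half the picture's height over the tangent of half this angle, whatever the lens; pixels are square), "cx", "cy" (the principal point, pixels), "R" (3x3) and "t" (3): a world point X has camera coordinates R X + t. Camera axes: x right, y down, z forward; pixel columns grow to the right and rows downward; lengths in m; the calibration is good to about 2 mm. A picture is of the moment at which its call begins. There is no depth.
- order.job_done(): hands the job in; it is judged then, once.
The state is a dict: "t": time; "q": joint angles; "qd": joint speeds; "joint_efforts": joint torques, N m; "eef_pos": TCP position; "ee_rot": TCP orientation; "force": force on the tool from outside, world axes, zero at the start; "moment": the same for the moment, N m; "width": finger opening in m; "gripper_force": force on a finger pad.
Only numpy, scipy, OpenCV 4.12 (cv2) and the standard library are available. Lean on these libraries where they do the work, as an engineer would, in place of code of your own. Each camera call takes 0.05 s, during which the arm holds its last target. There are 200 camera calls.

## Working session

There is one attempt and no reset: what is moved stays moved. The work goes in short steps, Python scripts to look and compute and a tool call to move; the robot and the scene stay as the last step left them, time stands still between calls to the robot, and variables do not carry over. Pictures are saved under pics/ and viewed, at most 10 in all, crops included, and the job is handed in when it is done.

Besides the shell and the picture viewer there is one more tool, called after "Call:" by a JSON object that holds its "fn" and its "kwargs". servo_tool: Moves the arm, as the interface text tells. Its arguments: {"type":"object","properties":{"targets":{"type":"array"},"force":{"type":"number"}},"required":["targets"]}

```bash
mkdir -p pics; cat > h.py <<'E'
import numpy as np, cv2, json
from station import monitor, viewer, order
def grab(name,fn=None):
    f=viewer.grab_frame(name)
    if fn: cv2.imwrite('pics/'+fn,f['color'])
    K=dict(f=240/np.tan(np.radians(f['fovy'])/2),cx=f['cx'],cy=f['cy'],R=np.array(f['R']).tolist(),t=np.array(f['t']).tolist())
    json.dump(K,open(name+'.json','w')); return f
def cam(n):
    K=json.load(open(n+'.json'));return K['f'],K['cx'],K['cy'],np.array(K['R']),np.array(K['t'])
def ray(n,u,v,z):
    f,cx,cy,R,t=cam(n);c=-R.T@t;d=R.T@np.array([(u-cx)/f,(v-cy)/f,1]);return c+d*(z-c[2])/d[2]
def proj(n,X):
    f,cx,cy,R,t=cam(n);p=R@np.array(X)+t;return np.round([cx+f*p[0]/p[2],cy+f*p[1]/p[2]],1)
E
python3 - <<'E'
from h import *
for n in('top','side'):
    grab(n,n+'0.png');f,cx,cy,R,t=cam(n);print(n,f,cx,cy,(-R.T@t).round(3),R.round(3).tolist())
print(monitor.get_state())
E
```

```text
top 575.0769728871305 324.36140616277964 240.57095985515258 [0.371 0.005 1.704] [[-0.014, -1.0, 0.019], [-0.994, 0.012, -0.111], [0.111, -0.02, -0.994]]
side 484.5484173120073 316.16453527637105 239.29338549654156 [0.024 0.765 0.838] [[-0.832, -0.555, 0.009], [-0.364, 0.533, -0.764], [0.419, -0.638, -0.646]]
{'t': 0.1, 'q': array([-9.59885151e-01,  3.59323012e-01,  1.11787514e-02, -3.45289327e-04,
       -1.22414990e+00, -2.88135567e-01]), 'qd': array([ 0.00192051, -0.00200665,  0.00289584, -0.00022037,  0.0010419 ,
        0.00081265]), 'joint_efforts': array([-5.79594744e-04, -5.84161949e+01,  2.93751544e+01,  7.01551616e+00,
        1.02000881e-02, -6.11852806e-05]), 'eef_pos': array([ 0.21396579, -0.63969361,  0.21081709]), 'ee_rot': array([ 3.14006432e+00, -1.14442857e-04, -2.81893451e+00]), 'force': array([-0.57036684, -0.23464305,  0.47125524]), 'moment': array([-0.00974504, -0.0128448 , -0.00866077]), 'gripper_force': 0.0, 'width': 0.0874631446776591}
```

View pics/top0.png

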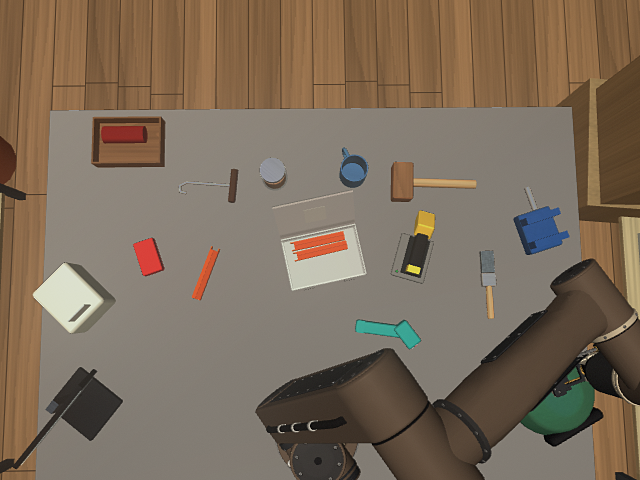

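View pics/side0.png

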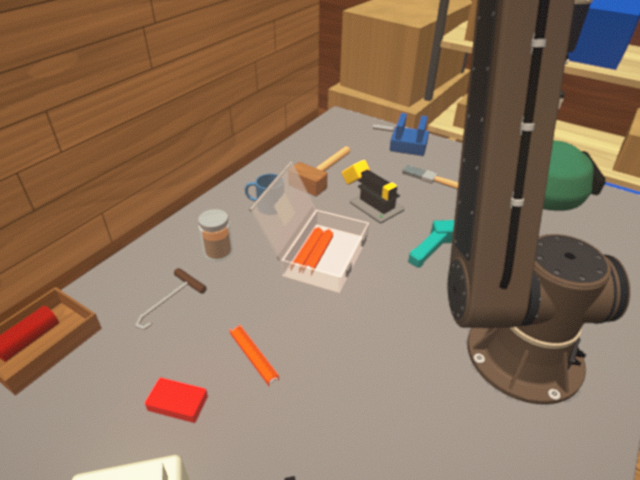

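The candidates for the scanner are the black-handled one with a yellow head on a grey stand (top view 417,245) and the turquoise one lying on the counter (390,330). The black and yellow one fits the description. The loose peg is at (206,273) and the box at (322,257). I'll check them in an enlarged crop.

```bash
python3 - <<'E'
from h import *
a=cv2.imread('pics/top0.png')[175:308,180:446]
cv2.imwrite('pics/c1.png',cv2.resize(a,None,fx=3,fy=3,interpolation=cv2.INTER_CUBIC))
b=cv2.imread('pics/side0.png')[140:300,230:430]
cv2.imwrite('pics/c2.png',cv2.resize(b,None,fx=3.75,fy=3.75,interpolation=cv2.INTER_CUBIC))
im=cv2.imread('pics/top0.png')
hsv=cv2.cvtColor(im,cv2.COLOR_BGR2HSV)
for n in('top','side'):
    im=cv2.imread(f'pics/{n}0.png');hsv=cv2.cvtColor(im,cv2.COLOR_BGR2HSV)
    m=cv2.inRange(hsv,(5,180,120),(14,255,255))
    k,l,s,c=cv2.connectedComponentsWithStats(m)
    for i in range(1,k):
        if s[i,4]>80: print(n,s[i],cv2.minAreaRect(np.argwhere(l==i)[:,::-1].astype(np.float32)))
E
```

```text
top [292 232  52  19 419] ((317.1117858886719, 240.75294494628906), (8.24335765838623, 53.03950119018555), 77.47119140625)
top [295 241  52  20 419] ((319.9903564453125, 250.35943603515625), (8.292015075683594, 53.087425231933594), 76.60750579833984)
top [192 246  27  54 452] ((205.0515594482422, 272.8659973144531), (8.615496635437012, 54.421226501464844), 21.037513732910156)
side [295 228  37  39 753] ((314.0, 247.0), (20.236833572387695, 43.560638427734375), 30.963754653930664)
side [231 327  47  56 770] ((253.44000244140625, 353.9200439453125), (63.60000228881836, 12.80000114440918), 53.13010025024414)
```

View pics/c1.png

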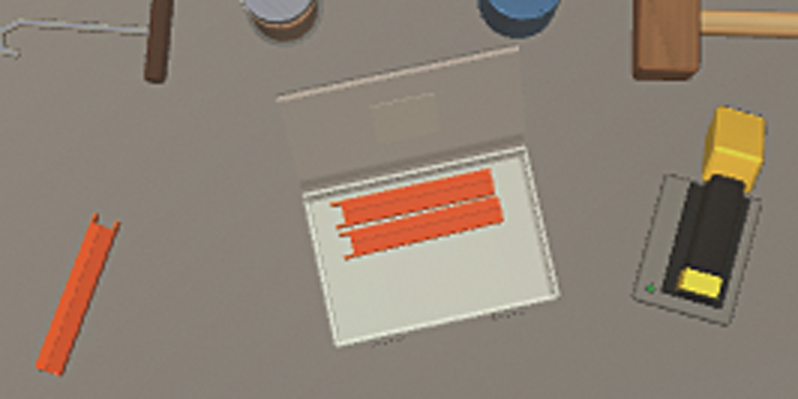

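View pics/c2.png

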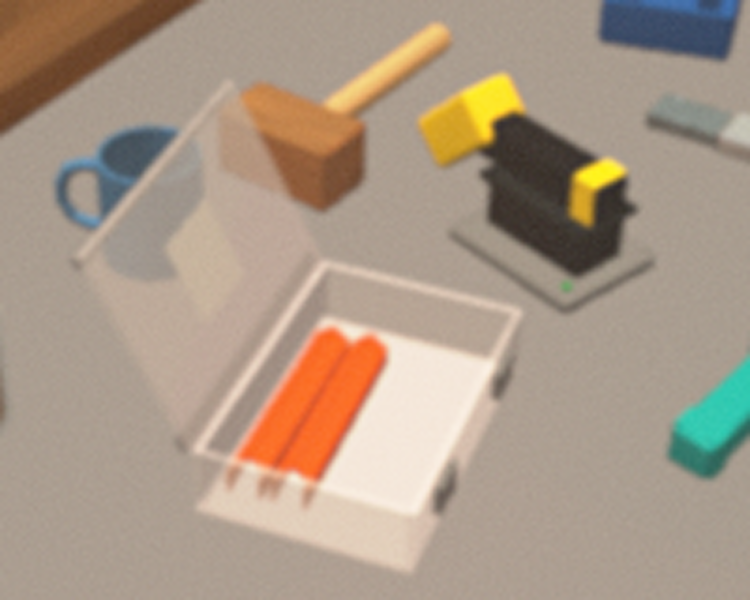

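The crop confirms the scanner: black handle with a yellow head on the grey stand, and the turquoise one is off to the side. Box rim corners in c1 are (303,193), (526,147), (559,297) and (337,346). The lid edge runs (276,99) to (519,48).

```bash
cat > m.py <<'E'
from h import *
T=lambda u,v,z:ray('top',u/3+180-.33,v/3+175-.33,z)
S=lambda u,v:(u/3.75+230-.37,v/3.75+140-.37)
if __name__=='__main__':
    r=[T(*p,.055) for p in((303,193),(526,147),(559,297),(337,346))]
    print('rim',np.round(r,4).tolist(),[round(np.linalg.norm(r[i]-r[(i+1)%4]),3) for i in range(4)])
    c=np.mean(r,0);x=(r[0]+r[1]-r[2]-r[3])[:2];y=(r[0]+r[3]-r[1]-r[2])[:2]
    print('c',c,'yaw',np.degrees(np.arctan2(x[1],x[0])),np.degrees(np.arctan2(-y[0],y[1])))
    for z in(.012,):
        s=[T(*p,z) for p in((669,174),(761,201),(728,326),(632,296))];print('stand',np.round(s,4).tolist(),np.mean(s,0));
        x=(s[0]+s[1]-s[2]-s[3]);print(np.degrees(np.arctan2(x[1],x[0])),[round(np.linalg.norm(s[i]-s[(i+1)%4]),3) for i in range(4)])
    # handle top edges
    h=[T(*p,.094) for p in((663,292),(722,307),(708,176),(750,190))];print('handle',np.round(h,4).tolist())
    # loose peg
    p=ray('top',205.05,272.87,.013);a=np.radians(21.04);d=27.*np.array([-np.sin(a),np.cos(a)])
    e1=ray('top',205.05+d[0],272.87+d[1],.013);e2=ray('top',205.05-d[0],272.87-d[1],.013);print('peg',p,e1,e2,np.linalg.norm(e1-e2),np.degrees(np.arctan2(*(e2-e1)[[1,0]])))
    print('side peg',ray('side',253.4,353.9,.012))
    b=ray('top',319.99,250.36,.022);print('peg_b',b, ray('top',317.1,240.75,.022))
    # lid edge triangulate
    def tri(a,b):
        A=[]
        for n,(u,v) in(('top',a),('side',b)):
            f,cx,cy,R,t=cam(n);P=np.c_[R,t];x,y=(u-cx)/f,(v-cy)/f
            A+= [x*P[2]-P[0],y*P[2]-P[1]]
        v=np.linalg.svd(np.array(A))[2][-1];return v[:3]/v[3]
    t=lambda u,v:(u/3+180-.33,v/3+175-.33)
    print('lid R',tri(t(519,48),S(230,82)),'L',tri(t(276,99),S(75,262)))
E
python3 m.py
```

```text
rim [[0.5606, 0.097, 0.055], [0.6028, -0.1184, 0.055], [0.4576, -0.1471, 0.055], [0.4137, 0.0655, 0.055]] [np.float64(0.219), np.float64(0.148), np.float64(0.217), np.float64(0.15)]
c [ 0.50867746 -0.02574424  0.055     ] yaw 11.649984254130233 11.369982516866127
stand [[0.5803, -0.2629, 0.012], [0.5523, -0.3535, 0.012], [0.4292, -0.3166, 0.012], [0.4599, -0.2229, 0.012]] [ 0.50540324 -0.2889975   0.012     ]
-17.516237159692512 [np.float64(0.095), np.float64(0.128), np.float64(0.099), np.float64(0.127)]
handle [[0.4589, -0.2411, 0.094], [0.4442, -0.296, 0.094], [0.5678, -0.2868, 0.094], [0.554, -0.3261, 0.094]]
peg [0.46822376 0.32113806 0.013     ] [0.39513679 0.34862064 0.013     ] [0.54206858 0.29337051 0.013     ] 0.1569762030016439 -20.607552236197396
side peg [0.46432287 0.32558881 0.012     ]
peg_b [ 0.52949367 -0.01630033  0.022     ] [ 0.55799478 -0.00816856  0.022     ]
lid R [ 0.67482762 -0.10403439  0.18347652] L [0.63142005 0.11396175 0.18165746]
```

```bash
cat >> h.py <<'E'
from scipy.spatial.transform import Rotation as Ro
def cur():
    s=monitor.get_state();return np.array(s['eef_pos']),Ro.from_euler('xyz',s['ee_rot'])
def down(yaw): return Ro.from_euler('xyz',[180,0,yaw],degrees=True)
def plan(p,R,N,start=None):
    p0,R0=start or cur();rel=R0.inv()*R;w=rel.as_rotvec()/N
    M=sum(Ro.from_rotvec(w*k).as_matrix() for k in range(N))
    d=np.linalg.solve(M,R0.inv().apply(np.array(p)-p0))
    print(N,'xyz',(d*100).round(2).tolist(),'ang',np.degrees(w).round(2).tolist(),'' if np.linalg.norm(d)<.05 and np.degrees(np.linalg.norm(w))<8.59 else 'TOO FAST')
    return np.array(p),R
E
python3 -c "
from h import *
plan([.467,.322,.28],down(-20.6),28)"
```

```text
28 xyz [-4.55, -0.9, -0.25] ang [0.0, 0.0, -5.03]
```

Call:
{"fn": "servo_tool", "kwargs": {"targets": [{"xyz": [-4.55,-0.9,-0.25],"angular": [0,0,-5.03],"claw": 8.7},{"xyz": [-4.55,-0.9,-0.25],"angular": [0,0,-5.03],"claw": 8.7},{"xyz": [-4.55,-0.9,-0.25],"angular": [0,0,-5.03],"claw": 8.7},{"xyz": [-4.55,-0.9,-0.25],"angular": [0,0,-5.03],"claw": 8.7},{"xyz": [-4.55,-0.9,-0.25],"angular": [0,0,-5.03],"claw": 8.7},{"xyz": [-4.55,-0.9,-0.25],"angular": [0,0,-5.03],"claw": 8.7},{"xyz": [-4.55,-0.9,-0.25],"angular": [0,0,-5.03],"claw": 8.7},{"xyz": [-4.55,-0.9,-0.25],"angular": [0,0,-5.03],"claw": 8.7},{"xyz": [-4.55,-0.9,-0.25],"angular": [0,0,-5.03],"claw": 8.7},{"xyz": [-4.55,-0.9,-0.25],"angular": [0,0,-5.03],"claw": 8.7},{"xyz": [-4.55,-0.9,-0.25],"angular": [0,0,-5.03],"claw": 8.7},{"xyz": [-4.55,-0.9,-0.25],"angular": [0,0,-5.03],"claw": 8.7},{"xyz": [-4.55,-0.9,-0.25],"angular": [0,0,-5.03],"claw": 8.7},{"xyz": [-4.55,-0.9,-0.25],"angular": [0,0,-5.03],"claw": 8.7}]}}

```text
t: 1.5
eef_pos: [0.6815, -0.2465, 0.2458]
ee_rot: [3.14, 0.0, -1.586]
force: [1.5, 0.9, -1.0]
width: 0.0868
gripper_force: 0.0
```

```bash
python3 -c "
from h import *
print(cur()[0]);plan([.467,.322,.28],down(-20.6),14)"
```

```text
[ 0.68149039 -0.2464815   0.24575323]
14 xyz [-4.54, -0.89, -0.24] ang [0.0, 0.0, -5.02]
```

Tracking is exact. I'll finish the arc and then descend to z≈0.10.

Call:
{"fn": "servo_tool", "kwargs": {"targets": [{"xyz": [-4.54,-0.9,-0.25],"angular": [0,0,-5.03],"claw": 8.7},{"xyz": [-4.54,-0.9,-0.25],"angular": [0,0,-5.03],"claw": 8.7},{"xyz": [-4.54,-0.9,-0.25],"angular": [0,0,-5.03],"claw": 8.7},{"xyz": [-4.54,-0.9,-0.25],"angular": [0,0,-5.03],"claw": 8.7},{"xyz": [-4.54,-0.9,-0.25],"angular": [0,0,-5.03],"claw": 8.7},{"xyz": [-4.54,-0.9,-0.25],"angular": [0,0,-5.03],"claw": 8.7},{"xyz": [-4.54,-0.9,-0.25],"angular": [0,0,-5.03],"claw": 8.7},{"xyz": [-4.54,-0.9,-0.25],"angular": [0,0,-5.03],"claw": 8.7},{"xyz": [-4.54,-0.9,-0.25],"angular": [0,0,-5.03],"claw": 8.7},{"xyz": [-4.54,-0.9,-0.25],"angular": [0,0,-5.03],"claw": 8.7},{"xyz": [-4.54,-0.9,-0.25],"angular": [0,0,-5.03],"claw": 8.7},{"xyz": [-4.54,-0.9,-0.25],"angular": [0,0,-5.03],"claw": 8.7},{"xyz": [-4.54,-0.9,-0.25],"angular": [0,0,-5.03],"claw": 8.7},{"xyz": [-4.54,-0.9,-0.25],"angular": [0,0,-5.03],"claw": 8.7},{"xyz": [0,0,4.5]},{"xyz": [0,0,4.5]},{"xyz": [0,0,4.5]},{"xyz": [0,0,4.5]}]}}

```text
invalid input
```

```bash
python3 - <<'E'
from h import *
f=grab('side','side1.png');print(cur()[0],cur()[1].as_euler('xyz',degrees=True));plan([.467,.322,.026],down(-20.6),5)
print(proj('side',cur()[0]+[0,0,-.022]))
a=f['color'][260:420,190:400]
cv2.imwrite('pics/c3.png',cv2.resize(a,None,fx=3.75,fy=3.75,interpolation=cv2.INTER_CUBIC))
E
```

```text
[ 0.68376964 -0.24020813  0.24630585] [-1.79974648e+02  8.97335691e-02 -9.03328152e+01]
5 xyz [-12.71, -1.44, 4.42] ang [-0.02, 0.01, -13.95] TOO FAST
[317.6 125.9]
```

View pics/c3.png

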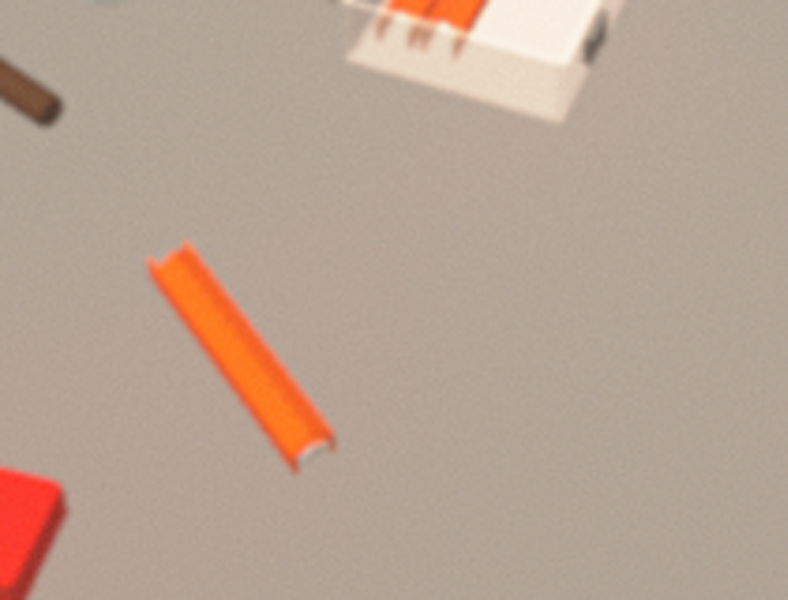

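The call was refused because some rows lacked fields, so the arm hasn't moved. The picture shows only the peg lying clear, at c3 (240,355). Resending with complete rows.

Call:
{"fn": "servo_tool", "kwargs": {"targets": [{"xyz": [-4.5,-0.9,-0.25],"angular": [0,0,-5.0],"claw": 8.7},{"xyz": [-4.5,-0.9,-0.25],"angular": [0,0,-5.0],"claw": 8.7},{"xyz": [-4.5,-0.9,-0.25],"angular": [0,0,-5.0],"claw": 8.7},{"xyz": [-4.5,-0.9,-0.25],"angular": [0,0,-5.0],"claw": 8.7},{"xyz": [-4.5,-0.9,-0.25],"angular": [0,0,-5.0],"claw": 8.7},{"xyz": [-4.5,-0.9,-0.25],"angular": [0,0,-5.0],"claw": 8.7},{"xyz": [-4.5,-0.9,-0.25],"angular": [0,0,-5.0],"claw": 8.7},{"xyz": [-4.5,-0.9,-0.25],"angular": [0,0,-5.0],"claw": 8.7},{"xyz": [-4.5,-0.9,-0.25],"angular": [0,0,-5.0],"claw": 8.7},{"xyz": [-4.5,-0.9,-0.25],"angular": [0,0,-5.0],"claw": 8.7},{"xyz": [-4.5,-0.9,-0.25],"angular": [0,0,-5.0],"claw": 8.7},{"xyz": [-4.5,-0.9,-0.25],"angular": [0,0,-5.0],"claw": 8.7},{"xyz": [-4.5,-0.9,-0.25],"angular": [0,0,-5.0],"claw": 8.7},{"xyz": [-4.5,-0.9,-0.25],"angular": [0,0,-5.0],"claw": 8.7},{"xyz": [0,0,4.5],"angular": [0,0,0],"claw": 8.7},{"xyz": [0,0,4.5],"angular": [0,0,0],"claw": 8.7},{"xyz": [0,0,4.5],"angular": [0,0,0],"claw": 8.7},{"xyz": [0,0,4.5],"angular": [0,0,0],"claw": 8.7}]}}

```text
t: 3.35
eef_pos: [0.4731, 0.3182, 0.1002]
ee_rot: [-3.141, -0.0, -0.368]
force: [0.1, 0.4, -0.3]
width: 0.0869
gripper_force: 0.0
```

```bash
python3 - <<'E'
from h import *
f=grab('side','side2.png');print(cur()[0],cur()[1].as_euler('xyz',degrees=True));plan([.467,.322,.027],down(-20.6),4)
a=f['color'][240:420,150:390]
cv2.imwrite('pics/c4.png',cv2.resize(a,None,fx=3.3,fy=3.3,interpolation=cv2.INTER_CUBIC))
E
```

```text
[0.4695656  0.31486647 0.09239883] [179.46539043   0.29560262 -21.18764815]
4 xyz [-0.12, -0.15, 1.63] ang [0.13, 0.07, -0.15]
```

View pics/c4.png

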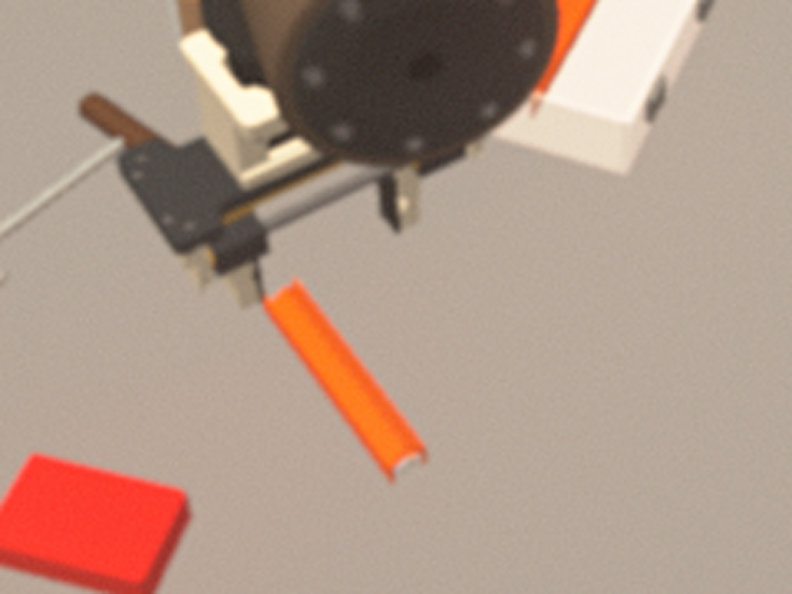

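The jaws (c4 (245,290) and (395,200)) straddle the peg line, and the peg is in view at (345,380). I'll settle before going down.

Call:
{"fn": "servo_tool", "kwargs": {"targets": [{"xyz": [0,0,0],"angular": [0,0,0],"claw": 8.0},{"xyz": [0,0,0],"angular": [0,0,0],"claw": 8.0},{"xyz": [0,0,0],"angular": [0,0,0],"claw": 8.0}]}}

```text
t: 3.7
eef_pos: [0.4748, 0.3196, 0.1044]
ee_rot: [-3.138, -0.002, -0.368]
force: [-0.5, -0.1, 0.9]
width: 0.0804
gripper_force: 0.0
```

```bash
python3 - <<'E'
from h import *
print(cur()[0],cur()[1].as_euler('xyz',degrees=True));plan([.467,.322,.027],down(-20.6),5)
E
```

```text
[0.47482156 0.3196409  0.10438883] [-1.79781530e+02 -9.21974850e-02 -2.10663807e+01]
5 xyz [-0.16, 0.02, 1.55] ang [-0.04, -0.02, -0.09]
```

Call:
{"fn": "servo_tool", "kwargs": {"targets": [{"xyz": [-0.16,0,1.5],"angular": [0,0,0],"claw": 8.0},{"xyz": [-0.16,0,1.5],"angular": [0,0,0],"claw": 8.0},{"xyz": [-0.16,0,1.5],"angular": [0,0,0],"claw": 8.0},{"xyz": [-0.16,0,1.4],"angular": [0,0,0],"claw": 6.5},{"xyz": [-0.16,0,0.8],"angular": [0,0,0],"claw": 6.0},{"xyz": [0,0,0.4],"angular": [0,0,0],"claw": 6.0},{"xyz": [0,0,0],"angular": [0,0,0],"claw": 6.0},{"xyz": [0,0,0],"angular": [0,0,0],"claw": 6.0}]}}

```text
t: 4.5
eef_pos: [0.4666, 0.3217, 0.0316]
ee_rot: [-3.14, -0.001, -0.368]
force: [-0.8, 0.1, 0.6]
width: 0.0605
gripper_force: 0.0
```

```bash
python3 - <<'E'
from h import *
print(cur()[0],cur()[1].as_euler('xyz',degrees=True));plan([.467,.322,.027],down(-20.6),1)
E
```

```text
[0.46657287 0.3216606  0.03155198] [-1.79928001e+02 -3.02126022e-02 -2.10767698e+01]
1 xyz [0.03, -0.05, 0.46] ang [-0.07, -0.03, -0.48]
```

Call:
{"fn": "servo_tool", "kwargs": {"targets": [{"xyz": [0,0,0.45],"angular": [0,0,-0.5],"claw": 6.0},{"xyz": [0,0,0],"angular": [0,0,0],"claw": 5.0},{"xyz": [0,0,0],"angular": [0,0,0],"claw": 1.5},{"xyz": [0,0,0],"angular": [0,0,0],"claw": 1.5},{"xyz": [0,0,0],"angular": [0,0,0],"claw": 1.5},{"xyz": [0,0,0],"angular": [0,0,0],"claw": 1.5},{"xyz": [0,0,0],"angular": [0,0,0],"claw": 1.5},{"xyz": [0,0,0],"angular": [0,0,0],"claw": 1.5}], "force": 20}}

```text
t: 5.3
eef_pos: [0.4661, 0.3212, 0.0262]
ee_rot: [-3.142, -0.0, -0.359]
force: [-0.3, 0.5, 0.0]
width: 0.016
gripper_force: 0.0
```

```bash
python3 - <<'E'
from h import *
p,R=cur();print(p,R.as_euler('xyz',degrees=True))
B=np.array([.508,-.025]);a=np.radians(11.5);bx=np.array([np.cos(a),np.sin(a)]);by=np.array([-bx[1],bx[0]])
g=B-.031*bx;print('goal',g)
n=(p+[0,0,.17],R)
n=plan(n[0],n[1],5)
plan([*g,n[0][2]],down(-78.5),12,n)
E
```

```text
[0.46606744 0.32117453 0.02619116] [-1.79997600e+02 -8.51621912e-04 -2.05860953e+01]
goal [ 0.47762233 -0.03118041]
5 xyz [0.0, -0.0, -3.4] ang [0.0, 0.0, 0.0] 
12 xyz [2.31, 2.01, -0.0] ang [-0.0, 0.0, 4.83]
```

Width 16 mm with no grip force means the peg wasn't caught, so I'll look.

```bash
python3 - <<'E'
from h import *
f=grab('side');g=grab('top')
a=f['color'][260:420,180:360];b=g['color'][215:335,140:290]
a=cv2.resize(a,(400,356),interpolation=cv2.INTER_CUBIC);b=cv2.resize(b,(400,320),interpolation=cv2.INTER_CUBIC)
im=np.zeros((356,800,3),np.uint8);im[:356,:400]=a;im[:320,400:]=b;cv2.imwrite('pics/c5.png',im)
E
```

```text
(no output)
```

View pics/c5.png

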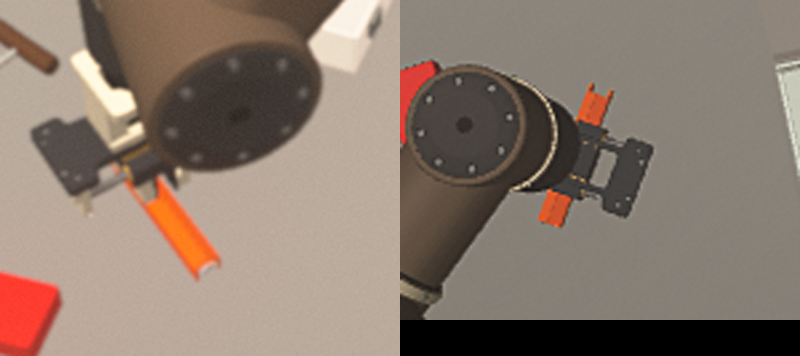

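```bash
python3 - <<'E'
from h import *
s=monitor.get_state();print(s['width'],s['gripper_force'],s['force'],s['eef_pos'],s['t'])
p,R=cur()
for n in('side','top'):
    print(n,proj(n,p),'tip',proj(n,p+[0,0,-.022]),'fingers',[proj(n,p+R.apply([0,y,.022])).tolist() for y in(-.03,-.008,.008,.03)])
    im=grab(n)['color'];m=cv2.inRange(cv2.cvtColor(im,cv2.COLOR_BGR2HSV),(5,180,120),(14,255,255))
    k,l,st,c=cv2.connectedComponentsWithStats(m)
    print([st[i].tolist() for i in range(1,k) if st[i,4]>20])
E
```

```text
0.015346731428903637 0.0 [ 1.14386699 -0.18300107  0.33048683] [0.46605997 0.32116999 0.02616822] 5.4
side [253.6 347.8] tip [254.4 354.4] fingers [[241.7, 361.4], [251.0, 356.2], [257.7, 352.5], [266.8, 347.5]]
[[0, 305, 58, 30, 89], [246, 341, 32, 42, 478]]
top [204.2 273.4] tip [205.6 273.8] fingers [[196.1, 270.3], [203.0, 272.8], [208.1, 274.7], [215.1, 277.2]]
[[292, 232, 52, 19, 419], [295, 241, 52, 20, 419], [207, 246, 12, 16, 100], [192, 286, 12, 14, 105]]
```

```bash
python3 - <<'E'
from h import *
p=np.array([.4696,.3149,.0924]);R=down(-21.2)
for y in(-.0435,-.065,.0435,.065):
    print(y,[proj('side',p+R.apply([x,y,.022])).tolist() for x in(-.01,.01)])
f=grab('side');a=f['color'][300:390,200:320]
cv2.imwrite('pics/c6.png',cv2.resize(a,None,fx=6.6,fy=6.6,interpolation=cv2.INTER_CUBIC))
E
```

```text
-0.0435 [[235.5, 344.6], [230.8, 337.8]]
-0.065 [[225.6, 349.7], [220.9, 342.8]]
0.0435 [[273.8, 324.7], [268.7, 318.5]]
0.065 [[282.8, 320.1], [277.7, 313.9]]
```

View pics/c6.png

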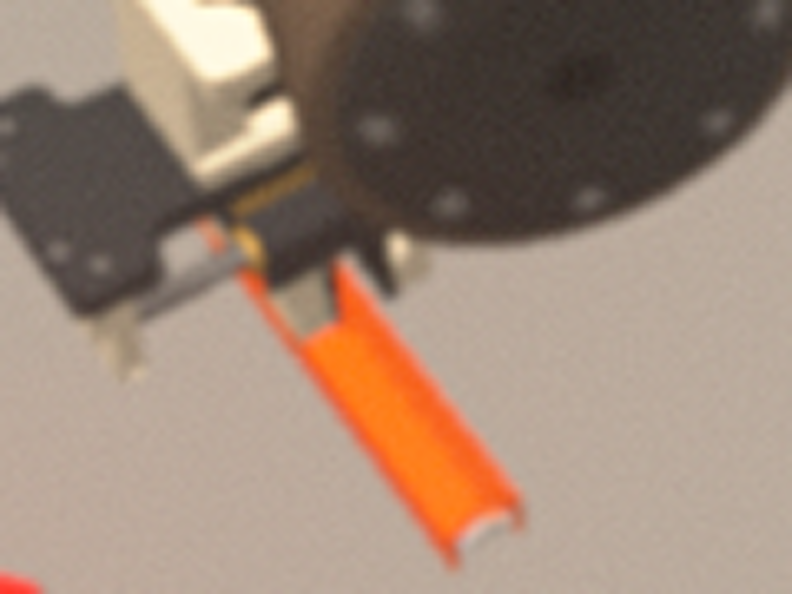

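The fingertips (c6 (305,335)) sit on the peg's roof, and in c4 they also look about 10 px (~25–30 mm) higher than the reported pose implies. I'll open and feel my way down, watching the force.

Call:
{"fn": "servo_tool", "kwargs": {"targets": [{"xyz": [0,0,0],"angular": [0,0,0],"claw": 6.0},{"xyz": [0,0,0],"angular": [0,0,0],"claw": 6.0},{"xyz": [0,0,0],"angular": [0,0,0],"claw": 6.0},{"xyz": [0,0,0],"angular": [0,0,0],"claw": 6.0},{"xyz": [0,0,0.3],"angular": [0,0,0],"claw": 6.0},{"xyz": [0,0,0.2],"angular": [0,0,0],"claw": 6.0},{"xyz": [0,0,0],"angular": [0,0,0],"claw": 6.0},{"xyz": [0,0,0],"angular": [0,0,0],"claw": 6.0}]}}

```text
t: 6.35
eef_pos: [0.466, 0.3211, 0.021]
ee_rot: [3.141, 0.0, -0.359]
force: [-0.5, -0.2, -0.5]
width: 0.0595
gripper_force: 0.0
```

Call:
{"fn": "servo_tool", "kwargs": {"targets": [{"xyz": [0,0,0.3],"angular": [0,0,0],"claw": 6.0},{"xyz": [0,0,0.3],"angular": [0,0,0],"claw": 6.0},{"xyz": [0,0,0],"angular": [0,0,0],"claw": 6.0},{"xyz": [0,0,0],"angular": [0,0,0],"claw": 6.0}]}}

```text
t: 6.75
eef_pos: [0.466, 0.3211, 0.015]
ee_rot: [3.141, 0.0, -0.359]
force: [0.7, 0.9, 0.1]
width: 0.0599
gripper_force: 0.0
```

Call:
{"fn": "servo_tool", "kwargs": {"targets": [{"xyz": [0,0,0.3],"angular": [0,0,0],"claw": 6.0},{"xyz": [0,0,0.3],"angular": [0,0,0],"claw": 6.0},{"xyz": [0,0,0],"angular": [0,0,0],"claw": 6.0},{"xyz": [0,0,0],"angular": [0,0,0],"claw": 6.0}]}}

```text
t: 7.15
eef_pos: [0.466, 0.3211, 0.009]
ee_rot: [3.141, 0.0, -0.359]
force: [-0.6, 0.5, 0.5]
width: 0.06
gripper_force: 0.0
```

```bash
python3 - <<'E'
from h import *
s=monitor.get_state();print(s['force'],s['eef_pos'])
p,R=cur();f=grab('side');a=f['color'][300:390,200:320]
for z in(0,.01,.02,.03):
    print(z,[((proj('side',[*(p+R.apply([0,y,0]))[:2],z])-[200,300])*6.6).round().tolist() for y in(-.03,.03)])
cv2.imwrite('pics/c7.png',cv2.resize(a,None,fx=6.6,fy=6.6,interpolation=cv2.INTER_CUBIC))
E
```

```text
[-0.63006227  0.51157267  0.51728362] [0.46597533 0.321097   0.00900981]
0 [[277.0, 413.0], [442.0, 322.0]]
0.01 [[274.0, 393.0], [440.0, 302.0]]
0.02 [[271.0, 374.0], [438.0, 282.0]]
0.03 [[268.0, 354.0], [436.0, 263.0]]
```

View pics/c7.png

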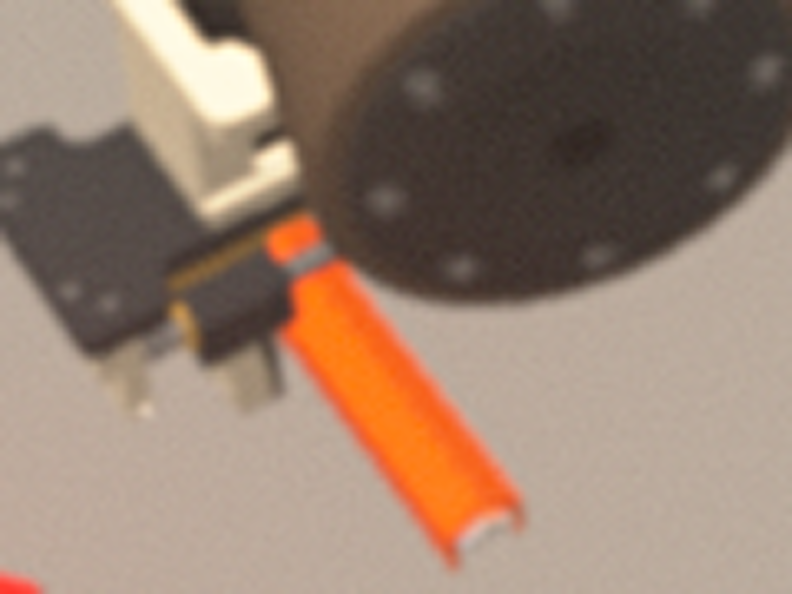

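The finger's lower corner is at c7 (283,391), where a tip on the table would be at about (292,435), so the tips are still ~20 mm up. Going lower, watching the force.

Call:
{"fn": "servo_tool", "kwargs": {"targets": [{"xyz": [0,0,0.4],"angular": [0,0,0],"claw": 6.0},{"xyz": [0,0,0.4],"angular": [0,0,0],"claw": 6.0},{"xyz": [0,0,0.2],"angular": [0,0,0],"claw": 6.0},{"xyz": [0,0,0],"angular": [0,0,0],"claw": 6.0},{"xyz": [0,0,0],"angular": [0,0,0],"claw": 6.0}]}}

```text
t: 7.7
eef_pos: [0.466, 0.3211, -0.0009]
ee_rot: [3.141, 0.0, -0.359]
force: [-0.4, 1.0, 0.5]
width: 0.0603
gripper_force: 0.0
```

Call:
{"fn": "servo_tool", "kwargs": {"targets": [{"xyz": [0,0,0.3],"angular": [0,0,0],"claw": 6.0},{"xyz": [0,0,0.2],"angular": [0,0,0],"claw": 6.0},{"xyz": [0,0,0],"angular": [0,0,0],"claw": 6.0}]}}

```text
t: 8.0
eef_pos: [0.4659, 0.321, -0.0062]
ee_rot: [3.141, 0.0, -0.359]
force: [0.1, -0.0, 0.1]
width: 0.0602
gripper_force: 0.0
```

Call:
{"fn": "servo_tool", "kwargs": {"targets": [{"xyz": [0,0,0.25],"angular": [0,0,0],"claw": 6.0},{"xyz": [0,0,0],"angular": [0,0,0],"claw": 6.0}]}}

```text
t: 8.2
eef_pos: [0.4659, 0.321, -0.0087]
ee_rot: [3.141, 0.0, -0.359]
force: [0.2, -0.1, 0.4]
width: 0.0601
gripper_force: 0.0
```

Call:
{"fn": "servo_tool", "kwargs": {"targets": [{"xyz": [0,0,0],"angular": [0,0,0],"claw": 1.8},{"xyz": [0,0,0],"angular": [0,0,0],"claw": 1.8},{"xyz": [0,0,0],"angular": [0,0,0],"claw": 1.8},{"xyz": [0,0,0],"angular": [0,0,0],"claw": 1.8},{"xyz": [0,0,0],"angular": [0,0,0],"claw": 1.8},{"xyz": [0,0,0],"angular": [0,0,0],"claw": 1.8}], "force": 20}}

```text
t: 8.8
eef_pos: [0.4661, 0.3212, -0.0083]
ee_rot: [-3.141, -0.0, -0.359]
force: [0.2, -0.1, 0.3]
width: 0.0248
gripper_force: 20.0
```

The peg is gripped (24.8 mm, 20 N). I'll place it relative to this reading: peg on the counter = reported z −0.0083. Lift and go over the box.

Call:
{"fn": "servo_tool", "kwargs": {"targets": [{"xyz": [0,0,-1.5],"angular": [0,0,0],"claw": 1.8},{"xyz": [0,0,-3],"angular": [0,0,0],"claw": 1.8},{"xyz": [0,0,-4],"angular": [0,0,0],"claw": 1.8},{"xyz": [0,0,-4],"angular": [0,0,0],"claw": 1.8},{"xyz": [0,0,-3.5],"angular": [0,0,0],"claw": 1.8},{"xyz": [2.31,2.01,0],"angular": [0,0,4.83],"claw": 1.8},{"xyz": [2.31,2.01,0],"angular": [0,0,4.83],"claw": 1.8},{"xyz": [2.31,2.01,0],"angular": [0,0,4.83],"claw": 1.8},{"xyz": [2.31,2.01,0],"angular": [0,0,4.83],"claw": 1.8},{"xyz": [2.31,2.01,0],"angular": [0,0,4.83],"claw": 1.8},{"xyz": [2.31,2.01,0],"angular": [0,0,4.83],"claw": 1.8},{"xyz": [2.31,2.01,0],"angular": [0,0,4.83],"claw": 1.8},{"xyz": [2.31,2.01,0],"angular": [0,0,4.83],"claw": 1.8},{"xyz": [2.31,2.01,0],"angular": [0,0,4.83],"claw": 1.8},{"xyz": [2.31,2.01,0],"angular": [0,0,4.83],"claw": 1.8},{"xyz": [2.31,2.01,0],"angular": [0,0,4.83],"claw": 1.8},{"xyz": [2.31,2.01,0],"angular": [0,0,4.83],"claw": 1.8},{"xyz": [0,0,0],"angular": [0,0,0],"claw": 1.8},{"xyz": [0,0,0],"angular": [0,0,0],"claw": 1.8},{"xyz": [0,0,0],"angular": [0,0,0],"claw": 1.8}]}}

```text
t: 10.8
eef_pos: [0.4776, -0.0304, 0.1518]
ee_rot: [-3.141, 0.0, -1.37]
force: [0.1, -0.1, -0.4]
width: 0.0248
gripper_force: 20.0
```

```bash
python3 - <<'E'
from h import *
p,R=cur();print(p,R.as_euler('xyz',degrees=True),monitor.get_state()['width'])
n=plan([.4776,-.0312,.075],down(-78.5),4)
plan([.4776,-.0312,.0],down(-78.5),6,n)
# peg visible? triangulate loose peg in image
for c in('side','top'):
    im=grab(c)['color'];m=cv2.inRange(cv2.cvtColor(im,cv2.COLOR_BGR2HSV),(5,180,120),(14,255,255))
    k,l,st,_=cv2.connectedComponentsWithStats(m);print(c,[st[i].tolist() for i in range(1,k) if st[i,4]>20])
    for y in(-.08,.08):print(proj(c,p+R.apply([y,0,.008])))
E
```

```text
[ 0.47761525 -0.03039701  0.15178896] [-1.79972329e+02  3.09898539e-03 -7.85020614e+01] 0.024839985361200856
4 xyz [0.02, 0.0, 1.92] ang [-0.01, 0.0, -0.0] 
6 xyz [0.0, -0.0, 1.25] ang [0.0, 0.0, 0.0] 
side [[325, 193, 21, 33, 320], [295, 228, 37, 39, 759], [0, 308, 39, 27, 44]]
[328.7 234.1]
[351.8 196.2]
top []
[297.1 271.3]
[354.6 258.9]
```

Call:
{"fn": "servo_tool", "kwargs": {"targets": [{"xyz": [0,0,2],"angular": [0,0,0],"claw": 1.8},{"xyz": [0,0,2.5],"angular": [0,0,0],"claw": 1.8},{"xyz": [0,0,2.5],"angular": [0,0,0],"claw": 1.8},{"xyz": [0,0,2],"angular": [0,0,0],"claw": 1.8},{"xyz": [0,0,1.5],"angular": [0,0,0],"claw": 1.8},{"xyz": [0,0,1.5],"angular": [0,0,0],"claw": 1.8},{"xyz": [0,0,1],"angular": [0,0,0],"claw": 1.8},{"xyz": [0,0,0.5],"angular": [0,0,0],"claw": 1.8},{"xyz": [0,0,0],"angular": [0,0,0],"claw": 1.8},{"xyz": [0,0,0],"angular": [0,0,0],"claw": 1.8}]}}

```text
t: 11.9
eef_pos: [0.4776, -0.0305, 0.017]
ee_rot: [-3.141, -0.0, -1.37]
force: [-0.5, -0.6, -0.1]
width: 0.0247
gripper_force: 20.0
```

Call:
{"fn": "servo_tool", "kwargs": {"targets": [{"xyz": [0,0,0.7],"angular": [0,0,0],"claw": 1.8},{"xyz": [0,0,0.6],"angular": [0,0,0],"claw": 1.8},{"xyz": [0,0,0.5],"angular": [0,0,0],"claw": 1.8},{"xyz": [0,0,0.2],"angular": [0,0,0],"claw": 1.8},{"xyz": [0,0,0],"angular": [0,0,0],"claw": 1.8},{"xyz": [0,0,0],"angular": [0,0,0],"claw": 1.8}]}}

```text
t: 12.5
eef_pos: [0.4773, -0.0308, -0.0034]
ee_rot: [3.141, -0.0, -1.371]
force: [-0.1, -0.1, -0.3]
width: 0.0246
gripper_force: 20.0
```

On the floor. Release slightly and lift straight up.

Call:
{"fn": "servo_tool", "kwargs": {"targets": [{"xyz": [0,0,0],"angular": [0,0,0],"claw": 3.3},{"xyz": [0,0,0],"angular": [0,0,0],"claw": 3.3},{"xyz": [0,0,0],"angular": [0,0,0],"claw": 3.3},{"xyz": [0,0,-1.0],"angular": [0,0,0],"claw": 3.3},{"xyz": [0,0,-2.0],"angular": [0,0,0],"claw": 3.3},{"xyz": [0,0,-3.5],"angular": [0,0,0],"claw": 3.3},{"xyz": [0,0,-4.0],"angular": [0,0,0],"claw": 3.3},{"xyz": [0,0,-4.0],"angular": [0,0,0],"claw": 3.3},{"xyz": [0,0,-4.0],"angular": [0,0,0],"claw": 3.3},{"xyz": [0,0,-4.0],"angular": [0,0,0],"claw": 0.5},{"xyz": [0,0,0],"angular": [0,0,0],"claw": 0},{"xyz": [0,0,0],"angular": [0,0,0],"claw": 0}]}}

```text
t: 13.7
eef_pos: [0.4775, -0.0305, 0.2232]
ee_rot: [-3.138, 0.001, -1.371]
force: [-0.2, -0.2, -0.9]
width: 0.0142
gripper_force: 0.0
```

```bash
python3 - <<'E'
from h import *
p,R=cur();print(p)
n=plan([.704,.015,.222],down(-168.5),13)
for c in('side','top'):
    im=grab(c)['color'];m=cv2.inRange(cv2.cvtColor(im,cv2.COLOR_BGR2HSV),(5,180,120),(14,255,255))
    k,l,st,_=cv2.connectedComponentsWithStats(m);print(c,[st[i].tolist() for i in range(1,k) if st[i,4]>20])
    for y in(-.08,.08):print('expect',proj(c,[.4776-y*-.199,-.031+y*.98,.02]))
E
```

```text
[ 0.477463   -0.03054252  0.22319399]
13 xyz [-1.31, -1.48, 0.01] ang [-0.01, 0.01, 6.92] 
side [[295, 228, 37, 39, 757], [326, 236, 26, 37, 350], [8, 305, 50, 25, 69]]
expect [359.8 238.9]
expect [316.5 268.4]
top []
expect [352.  273.1]
expect [298.4 262.9]
```

Call:
{"fn": "servo_tool", "kwargs": {"targets": [{"xyz": [-1.31,-1.48,0],"angular": [0,0,6.92],"claw": 0},{"xyz": [-1.31,-1.48,0],"angular": [0,0,6.92],"claw": 0},{"xyz": [-1.31,-1.48,0],"angular": [0,0,6.92],"claw": 0},{"xyz": [-1.31,-1.48,0],"angular": [0,0,6.92],"claw": 0},{"xyz": [-1.31,-1.48,0],"angular": [0,0,6.92],"claw": 0},{"xyz": [-1.31,-1.48,0],"angular": [0,0,6.92],"claw": 0},{"xyz": [-1.31,-1.48,0],"angular": [0,0,6.92],"claw": 0},{"xyz": [-1.31,-1.48,0],"angular": [0,0,6.92],"claw": 0},{"xyz": [-1.31,-1.48,0],"angular": [0,0,6.92],"claw": 0},{"xyz": [-1.31,-1.48,0],"angular": [0,0,6.92],"claw": 0},{"xyz": [-1.31,-1.48,0],"angular": [0,0,6.92],"claw": 0},{"xyz": [-1.31,-1.48,0],"angular": [0,0,6.92],"claw": 0},{"xyz": [-1.31,-1.48,0],"angular": [0,0,6.92],"claw": 0},{"xyz": [0,0,0],"angular": [0,0,0],"claw": 0},{"xyz": [0,0,0],"angular": [0,0,0],"claw": 0}]}}

```text
t: 15.3
eef_pos: [0.7035, 0.0149, 0.2195]
ee_rot: [3.142, -0.004, -2.94]
force: [-0.5, -0.4, 0.4]
width: 0.0005
gripper_force: 0.0
```

```bash
python3 - <<'E'
from h import *
p,R=cur();print(p,R.as_euler('xyz',degrees=True))
B=np.array([.508,-.025]);a=np.radians(11.5);bx=np.array([np.cos(a),np.sin(a)]);by=np.array([-bx[1],bx[0]])
print('box coords',(p[:2]-B)@bx,(p[:2]-B)@by)
for c in('side','top'):
    im=grab(c)['color'];m=cv2.inRange(cv2.cvtColor(im,cv2.COLOR_BGR2HSV),(5,180,120),(14,255,255))
    k,l,st,_=cv2.connectedComponentsWithStats(m);print(c,[st[i].tolist() for i in range(1,k) if st[i,4]>20])
H,G=.075,.055;prev=((p[:2]-B)@bx,p[2])
# finger corner path; TCP bx = corner+.0095 ; rep z = tip-.011
th=[90,75,60,45,30,15,5,0];r=np.interp(th,[0,90],[.13,.1])
for t,rr in zip(np.radians(th),r):
    x=H-rr*np.cos(t)+.009*np.sin(t)+.0095; z=G+rr*np.sin(t)+.009*np.cos(t)-.011
    print(round(np.degrees(t)),'bx %.3f rep z %.3f'%(x,z),'tool dx %.1f cm dz %.1f cm'%(-100*(x-prev[0]),-100*(z-prev[1])));prev=(x,z)
E
```

```text
[0.70345691 0.0148925  0.21945634] [ 179.99953083   -0.20134063 -168.45475931]
box coords 0.1994863422669753 0.00012380660451252816
side [[295, 228, 37, 39, 751], [326, 236, 26, 37, 348], [0, 305, 57, 30, 78]]
top [[292, 232, 52, 19, 421], [295, 241, 52, 20, 418], [300, 259, 51, 19, 415]]
90 bx 0.093 rep z 0.144 tool dx 10.6 cm dz 7.5 cm
75 bx 0.066 rep z 0.148 tool dx 2.7 cm dz -0.4 cm
60 bx 0.037 rep z 0.144 tool dx 2.9 cm dz 0.4 cm
45 bx 0.010 rep z 0.132 tool dx 2.8 cm dz 1.2 cm
30 bx -0.015 rep z 0.112 tool dx 2.4 cm dz 2.0 cm
15 bx -0.034 rep z 0.085 tool dx 1.9 cm dz 2.7 cm
5 bx -0.043 rep z 0.064 tool dx 0.9 cm dz 2.1 cm
0 bx -0.046 rep z 0.053 tool dx 0.3 cm dz 1.1 cm
```

The peg lies in the box parallel to the other two (top blob 300–351, 259–278). Now lower behind the lid and push it over.

Call:
{"fn": "servo_tool", "kwargs": {"targets": [{"xyz": [0,0,2.5],"angular": [0,0,0],"claw": 0},{"xyz": [0,0,2.5],"angular": [0,0,0],"claw": 0},{"xyz": [0,0,2.5],"angular": [0,0,0],"claw": 0},{"xyz": [0,0,0],"angular": [0,0,0],"claw": 0},{"xyz": [1.2,0,0],"angular": [0,0,0],"claw": 0},{"xyz": [1.2,0,0],"angular": [0,0,0],"claw": 0},{"xyz": [1.2,0,0],"angular": [0,0,0],"claw": 0},{"xyz": [1.2,0,0],"angular": [0,0,0],"claw": 0},{"xyz": [1.2,0,0],"angular": [0,0,0],"claw": 0},{"xyz": [1.2,0,0],"angular": [0,0,0],"claw": 0}]}}

```text
t: 16.4
eef_pos: [0.633, 0.0007, 0.1476]
ee_rot: [3.142, 0.002, -2.941]
force: [1.8, -0.2, 1.1]
width: 0.0004
gripper_force: 0.8
```

Call:
{"fn": "servo_tool", "kwargs": {"targets": [{"xyz": [1.2,0,0],"angular": [0,0,0],"claw": 0},{"xyz": [1.2,0,0],"angular": [0,0,0],"claw": 0},{"xyz": [1.1,0,0],"angular": [0,0,0],"claw": 0},{"xyz": [1.35,0,-0.2],"angular": [0,0,0],"claw": 0},{"xyz": [1.35,0,-0.2],"angular": [0,0,0],"claw": 0},{"xyz": [1.4,0,0.2],"angular": [0,0,0],"claw": 0},{"xyz": [1.5,0,0.2],"angular": [0,0,0],"claw": 0},{"xyz": [0,0,0],"angular": [0,0,0],"claw": 0}]}}

```text
t: 17.2
eef_pos: [0.542, -0.0178, 0.1467]
ee_rot: [3.141, -0.001, -2.941]
force: [0.2, -0.2, -0.4]
width: 0.0004
gripper_force: 0.0
```

```bash
python3 - <<'E'
from h import *
p,R=cur();print(p,monitor.get_state()['force'])
B=np.array([.508,-.025]);a=np.radians(11.5);bx=np.array([np.cos(a),np.sin(a)]);print((p[:2]-B)@bx)
E
```

```text
[ 0.54195637 -0.01778948  0.14666964] [ 0.18664055 -0.17521136 -0.43527117]
0.03471223705034416
```

Call:
{"fn": "servo_tool", "kwargs": {"targets": [{"xyz": [1.2,0,0.7],"angular": [0,0,0],"claw": 0},{"xyz": [1.2,0,0.8],"angular": [0,0,0],"claw": 0},{"xyz": [1.2,0,1.0],"angular": [0,0,0],"claw": 0},{"xyz": [1.2,0,1.0],"angular": [0,0,0],"claw": 0},{"xyz": [1.0,0,1.3],"angular": [0,0,0],"claw": 0},{"xyz": [0.9,0,1.4],"angular": [0,0,0],"claw": 0}]}}

```text
t: 17.8
eef_pos: [0.4788, -0.0306, 0.0847]
ee_rot: [-3.142, 0.001, -2.941]
force: [1.7, 0.7, 1.1]
width: 0.0006
gripper_force: 0.3
```

Call:
{"fn": "servo_tool", "kwargs": {"targets": [{"xyz": [0.4,0,1.0],"angular": [0,0,0],"claw": 0},{"xyz": [0.4,0,1.0],"angular": [0,0,0],"claw": 0},{"xyz": [0.3,0,0.7],"angular": [0,0,0],"claw": 0},{"xyz": [0,0,0.4],"angular": [0,0,0],"claw": 0},{"xyz": [0,0,0],"angular": [0,0,0],"claw": 0}]}}

```text
t: 18.3
eef_pos: [0.4678, -0.0329, 0.0531]
ee_rot: [-3.141, -0.001, -2.941]
force: [0.2, 0.6, -0.3]
width: 0.0002
gripper_force: 0.0
```

Call:
{"fn": "servo_tool", "kwargs": {"targets": [{"xyz": [0,0,0.2],"angular": [0,0,0],"claw": 0},{"xyz": [0,0,0.2],"angular": [0,0,0],"claw": 0},{"xyz": [0,0,0],"angular": [0,0,0],"claw": 0}]}}

```text
t: 18.6
eef_pos: [0.4681, -0.0328, 0.0496]
ee_rot: [3.142, 0.0, -2.941]
force: [-0.3, -0.2, 0.1]
width: 0.0004
gripper_force: 0.0
```

Call:
{"fn": "servo_tool", "kwargs": {"targets": [{"xyz": [0,0,0.2],"angular": [0,0,0],"claw": 0},{"xyz": [0,0,0.1],"angular": [0,0,0],"claw": 0},{"xyz": [0,0,0],"angular": [0,0,0],"claw": 0}]}}

```text
t: 18.9
eef_pos: [0.4679, -0.0328, 0.0465]
ee_rot: [3.142, -0.0, -2.941]
force: [0.3, -0.3, 0.6]
width: 0.0008
gripper_force: 0.0
```

Call:
{"fn": "servo_tool", "kwargs": {"targets": [{"xyz": [0,0,0.2],"angular": [0,0,0],"claw": 0},{"xyz": [0,0,0.1],"angular": [0,0,0],"claw": 0},{"xyz": [0,0,0],"angular": [0,0,0],"claw": 0}]}}

```text
t: 19.2
eef_pos: [0.4682, -0.0328, 0.0459]
ee_rot: [-3.141, 0.001, -2.94]
force: [-11.6, 2.3, 30.6]
width: 0.0007
gripper_force: 15.2
```

Contact at 30 N: the lid is shut, and this also gives the calibration tip height ≈ reported z + 0.0155. Lift, check the peg and lid numerically, and plan the move to the scanner.

Call:
{"fn": "servo_tool", "kwargs": {"targets": [{"xyz": [0,0,-0.5],"angular": [0,0,0],"claw": 0},{"xyz": [0,0,-2.0],"angular": [0,0,0],"claw": 0},{"xyz": [0,0,-4.0],"angular": [0,0,0],"claw": 4},{"xyz": [0,0,-4.0],"angular": [0,0,0],"claw": 7},{"xyz": [0,0,-1.5],"angular": [0,0,0],"claw": 7},{"xyz": [0,0,0],"angular": [0,0,0],"claw": 7}]}}

```text
t: 19.8
eef_pos: [0.4696, -0.0324, 0.1664]
ee_rot: [3.141, 0.005, -2.941]
force: [-0.6, -0.5, -0.9]
width: 0.0269
gripper_force: 0.0
```

```bash
python3 - <<'E'
from h import *
p,R=cur();print(p)
f=grab('side','side3.png')['color']
from m import T
for uv in((712,177),(750,188)):print('handle front',T(*uv,.094))
for uv in((663,290),(722,307)):print('rubber rear',T(*uv,.06))
# yellow in initial top/side
for n in('top','side'):
    m=cv2.inRange(cv2.cvtColor(cv2.imread(f'pics/{n}0.png'),cv2.COLOR_BGR2HSV),(20,140,100),(32,255,255))
    k,l,st,ce=cv2.connectedComponentsWithStats(m);print(n,[(st[i].tolist(),ce[i].round(1).tolist()) for i in range(1,k) if st[i,4]>30])
S=Ro.from_euler('z',-17.5,degrees=True);o=np.array([.5245,-.295,.06])
# head: along sight dir box 75x50x45, window face centre; centre ~ window-37.5mm*d
for n in('top','side'):
    print(n,'head ctr',proj(n,o+S.apply([.102-.0265,0,-.015+.0265])),'hand front top',proj(n,o+S.apply([.044,.017,.034])),proj(n,o+S.apply([.044,-.017,.034])),'rear top',proj(n,o+S.apply([-.075,.017,.034])),proj(n,o+S.apply([-.075,-.017,.034])))
plan([.534,-.298,.16],down(-197.5),8)
E
```

```text
[ 0.46961796 -0.03240848  0.16639315]
handle front [ 0.56679112 -0.29054317  0.094     ]
handle front [ 0.55592527 -0.32615647  0.094     ]
rubber rear [ 0.46270245 -0.24633306  0.06      ]
rubber rear [ 0.44573799 -0.30237012  0.06      ]
top [([414, 210, 21, 29, 434], [424.4, 223.4]), ([406, 264, 15, 10, 99], [412.9, 268.8])]
side [([342, 160, 28, 24, 358], [355.0, 171.2]), ([382, 183, 15, 17, 148], [387.3, 189.6])]
top head ctr [424.7 224.3] hand front top [417.5 232. ] [429.  235.4] rear top [406.1 272.2] [417.7 275.7]
side head ctr [356.3 171.1] hand front top [359.9 171. ] [368.5 167.1] rear top [389.7 189.6] [398.5 185.3]
8 xyz [-0.9, -3.34, 0.06] ang [0.01, 0.02, 3.62]
```

The scanner pose agrees with both cameras to about 1 px. Move above it.

Call:
{"fn": "servo_tool", "kwargs": {"targets": [{"xyz": [-0.9,-3.34,0],"angular": [0,0,3.62],"claw": 8},{"xyz": [-0.9,-3.34,0],"angular": [0,0,3.62],"claw": 8},{"xyz": [-0.9,-3.34,0],"angular": [0,0,3.62],"claw": 8},{"xyz": [-0.9,-3.34,0],"angular": [0,0,3.62],"claw": 8},{"xyz": [-0.9,-3.34,0],"angular": [0,0,3.62],"claw": 8},{"xyz": [-0.9,-3.34,0],"angular": [0,0,3.62],"claw": 8},{"xyz": [-0.9,-3.34,0],"angular": [0,0,3.62],"claw": 8},{"xyz": [-0.9,-3.34,0],"angular": [0,0,3.62],"claw": 8},{"xyz": [0,0,0],"angular": [0,0,0],"claw": 8},{"xyz": [0,0,0],"angular": [0,0,0],"claw": 8},{"xyz": [0,0,0],"angular": [0,0,0],"claw": 8}]}}

```text
t: 20.95
eef_pos: [0.5332, -0.298, 0.1626]
ee_rot: [3.141, -0.002, 2.837]
force: [0.4, 0.0, 0.4]
width: 0.08
gripper_force: 0.0
```

```bash
python3 - <<'E'
from h import *
p,R=cur();s=monitor.get_state();print(p,R.as_euler('xyz',degrees=True),s['q'],s['width'])
plan([.534,-.298,.049],down(-197.5),6)
E
```

```text
[ 0.53322217 -0.29800795  0.16255381] [ 1.79992644e+02 -1.03216337e-01  1.62560863e+02] [-1.90468839e-01  2.90711590e-01 -2.02755633e-01 -3.76954715e-04
 -1.07910433e+00 -1.68451970e+00] 0.07999882203366118
6 xyz [-0.01, 0.0, 1.89] ang [0.0, -0.02, 0.01]
```

Call:
{"fn": "servo_tool", "kwargs": {"targets": [{"xyz": [0,0,2.5],"angular": [0,0,0],"claw": 8},{"xyz": [0,0,2.5],"angular": [0,0,0],"claw": 8},{"xyz": [0,0,2.5],"angular": [0,0,0],"claw": 8},{"xyz": [0,0,1.8],"angular": [0,0,0],"claw": 8},{"xyz": [0,0,1.2],"angular": [0,0,0],"claw": 8},{"xyz": [0,0,0.5],"angular": [0,0,0],"claw": 8},{"xyz": [0,0,0.2],"angular": [0,0,0],"claw": 8},{"xyz": [0,0,0],"angular": [0,0,0],"claw": 8},{"xyz": [0,0,0],"angular": [0,0,0],"claw": 8}]}}

```text
t: 21.85
eef_pos: [0.5344, -0.2987, 0.0526]
ee_rot: [3.142, 0.001, 2.837]
force: [0.2, 0.1, 0.0]
width: 0.0803
gripper_force: 0.0
```

Call:
{"fn": "servo_tool", "kwargs": {"targets": [{"xyz": [0,0,0.3],"angular": [0,0,0],"claw": 7},{"xyz": [0,0,0],"angular": [0,0,0],"claw": 2.5},{"xyz": [0,0,0],"angular": [0,0,0],"claw": 2.5},{"xyz": [0,0,0],"angular": [0,0,0],"claw": 2.5},{"xyz": [0,0,0],"angular": [0,0,0],"claw": 2.5},{"xyz": [0,0,0],"angular": [0,0,0],"claw": 2.5},{"xyz": [0,0,0],"angular": [0,0,0],"claw": 2.5},{"xyz": [0,0,0],"angular": [0,0,0],"claw": 2.5},{"xyz": [0,0,0],"angular": [0,0,0],"claw": 2.5}], "force": 40}}

```text
t: 22.75
eef_pos: [0.5339, -0.2986, 0.0487]
ee_rot: [3.142, 0.0, 2.837]
force: [0.4, -0.3, -0.1]
width: 0.0338
gripper_force: 40.0
```

```bash
cat > sc.py <<'E'
from h import *
# true TCP = rep + world z .037 (H1) or rep - toolz*.037 (H2)
D=.0375
Og=np.array([.5245,-.295,.06]);Sg=Ro.from_euler('z',-17.5,degrees=True)
def setgrip(p,R):
    json.dump([p.tolist(),R.as_quat().tolist()],open('grip.json','w'))
def scan(p,R):
    pg,q=json.load(open('grip.json'));Rg=Ro.from_quat(q);pg=np.array(pg)
    # returns scanner rotation and origin under both hypotheses
    S=R*Rg.inv()*Sg
    out={}
    for h in(1,2):
        off=lambda R_:np.array([0,0,D]) if h==1 else -R_.apply([0,0,D])
        loc=Rg.inv().apply(Og-(pg+off(Rg)))
        out[h]=p+off(R)+R.apply(loc)
    return S,out
E
python3 - <<'E'
from sc import *
p,R=cur();print(p,R.as_euler('xyz',degrees=True),monitor.get_state()['width']);setgrip(p,R)
L=np.array([.508,-.025,.062])
Y=Ro.from_euler('z',11.5,degrees=True);St=Y*Ro.from_euler('y',45,degrees=True)
Rt=St*Sg.inv()*R
ot=L+[0,0,.10]-St.apply([.102,0,-.015]);print('sight',St.apply([.707,0,-.707]))
S,o=scan(np.zeros(3),Rt)
for h in(1,2):print('TCP rep target',h,ot-o[h])
t=ot-o[2]
n=plan(p+[0,0,.2],R,6)
n=plan(t,Rt,12,n)
E
```

```text
[ 0.53389249 -0.29858104  0.04868901] [1.79995587e+02 1.02999503e-02 1.62535897e+02] 0.03380488690755101
sight [-2.08320558e-17  1.74806835e-18 -9.99848989e-01]
TCP rep target 1 [ 0.47293429 -0.03273723  0.21865438]
TCP rep target 2 [ 0.44695011 -0.03802377  0.22963787]
6 xyz [-0.0, 0.0, -3.33] ang [0.0, 0.0, 0.0] 
12 xyz [0.82, 2.14, 0.41] ang [0.95, 3.67, -2.29]
```

The scanner is held at 33.8 mm and 40 N. Lift and swing to the scan pose.

Call:
{"fn": "servo_tool", "kwargs": {"targets": [{"xyz": [0,0,-1.5],"angular": [0,0,0],"claw": 2.5},{"xyz": [0,0,-3.5],"angular": [0,0,0],"claw": 2.5},{"xyz": [0,0,-4],"angular": [0,0,0],"claw": 2.5},{"xyz": [0,0,-4],"angular": [0,0,0],"claw": 2.5},{"xyz": [0,0,-4],"angular": [0,0,0],"claw": 2.5},{"xyz": [0,0,-3],"angular": [0,0,0],"claw": 2.5},{"xyz": [0.82,2.14,0.41],"angular": [0.95,3.67,-2.29],"claw": 2.5},{"xyz": [0.82,2.14,0.41],"angular": [0.95,3.67,-2.29],"claw": 2.5},{"xyz": [0.82,2.14,0.41],"angular": [0.95,3.67,-2.29],"claw": 2.5},{"xyz": [0.82,2.14,0.41],"angular": [0.95,3.67,-2.29],"claw": 2.5},{"xyz": [0.82,2.14,0.41],"angular": [0.95,3.67,-2.29],"claw": 2.5},{"xyz": [0.82,2.14,0.41],"angular": [0.95,3.67,-2.29],"claw": 2.5},{"xyz": [0.82,2.14,0.41],"angular": [0.95,3.67,-2.29],"claw": 2.5},{"xyz": [0.82,2.14,0.41],"angular": [0.95,3.67,-2.29],"claw": 2.5},{"xyz": [0.82,2.14,0.41],"angular": [0.95,3.67,-2.29],"claw": 2.5},{"xyz": [0.82,2.14,0.41],"angular": [0.95,3.67,-2.29],"claw": 2.5},{"xyz": [0.82,2.14,0.41],"angular": [0.95,3.67,-2.29],"claw": 2.5},{"xyz": [0.82,2.14,0.41],"angular": [0.95,3.67,-2.29],"claw": 2.5},{"xyz": [0,0,0],"angular": [0,0,0],"claw": 2.5},{"xyz": [0,0,0],"angular": [0,0,0],"claw": 2.5}]}}

```text
t: 24.75
eef_pos: [0.4471, -0.0379, 0.2282]
ee_rot: [-3.141, -0.786, -2.94]
force: [0.2, 0.5, -1.4]
width: 0.0335
gripper_force: 40.0
```

```bash
python3 - <<'E'
from sc import *
s=monitor.get_state();p,R=cur();print(p,R.as_euler('xyz',degrees=True),s['q'].round(2),s['width'],s['force'])
f=grab('side','side4.png')['color'];g=grab('top','top4.png')['color']
S,o=scan(p,R)
for h in(1,2):
    w=o[h]+S.apply([.102,0,-.015]);d=S.apply([.7071,0,-.7071]);k=(w[2]-.062)/-d[2];print(h,'win',w,'hit',w+d*k,'dist',k)
    for n in('side','top'):print(n,'head',proj(n,o[h]+S.apply([.0755,0,.0115])),'tail',proj(n,o[h]+S.apply([-.075,0,.017])))
for n,im in(('side',f),('top',g)):
    m=cv2.inRange(cv2.cvtColor(im,cv2.COLOR_BGR2HSV),(20,140,100),(32,255,255))
    k,l,st,ce=cv2.connectedComponentsWithStats(m);print(n,[(st[i].tolist(),ce[i].round(1).tolist()) for i in range(1,k) if st[i,4]>30])
a=f[90:300,220:500];cv2.imwrite('pics/c8.png',cv2.resize(a,None,fx=2.85,fy=2.85,interpolation=cv2.INTER_CUBIC))
E
```

```text
[ 0.44711854 -0.03792974  0.22824231] [-179.96944783  -45.05414588 -168.43294268] [ 0.29  0.5   0.03 -0.07 -1.88 -1.66] 0.033543120031092145 [ 0.19986254  0.51658986 -1.42356201]
1 win [ 0.48208802 -0.03025379  0.17154713] hit [ 0.48198653 -0.03037236  0.062     ] dist 0.10954829432849494
side head [340.3 190.8] tail [388.9 157.6]
top head [326.4 261.6] tail [336.5 299.9]
2 win [ 0.5080906  -0.02490845  0.16053379] hit [ 0.50799932 -0.0250151   0.062     ] dist 0.09853483457625292
side head [329.3 192.2] tail [376.1 159.7]
top head [324.1 252.1] tail [334.  289.2]
side [([360, 153, 17, 22, 188], [367.6, 164.9]), ([317, 176, 24, 35, 589], [327.2, 194.2])]
top [([318, 247, 16, 7, 64], [325.9, 250.2]), ([326, 276, 15, 10, 91], [332.7, 280.0])]
```

View pics/c8.png

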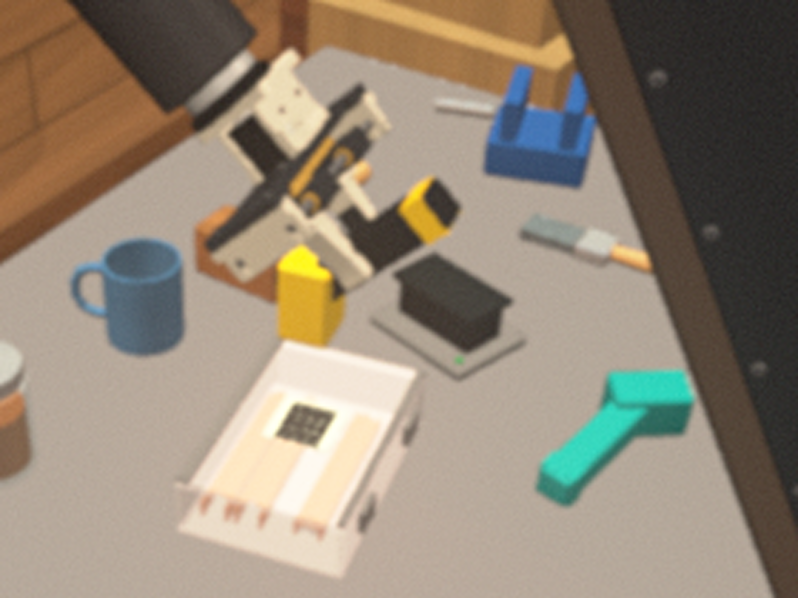

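The picture shows the lid shut with the label up (c8 (303,420)), all three pegs under it, and the scanner head pointing straight down above it (310,300). The head position matches the tool-axis hypothesis: distance 98 mm and aim on the label centre. Holding for 2.8 s.

Call:
{"fn": "servo_tool", "kwargs": {"targets": [{"xyz": [0,0,0],"angular": [0,0,0],"claw": 2.5},{"xyz": [0,0,0],"angular": [0,0,0],"claw": 2.5},{"xyz": [0,0,0],"angular": [0,0,0],"claw": 2.5},{"xyz": [0,0,0],"angular": [0,0,0],"claw": 2.5},{"xyz": [0,0,0],"angular": [0,0,0],"claw": 2.5},{"xyz": [0,0,0],"angular": [0,0,0],"claw": 2.5},{"xyz": [0,0,0],"angular": [0,0,0],"claw": 2.5},{"xyz": [0,0,0],"angular": [0,0,0],"claw": 2.5},{"xyz": [0,0,0],"angular": [0,0,0],"claw": 2.5},{"xyz": [0,0,0],"angular": [0,0,0],"claw": 2.5},{"xyz": [0,0,0],"angular": [0,0,0],"claw": 2.5},{"xyz": [0,0,0],"angular": [0,0,0],"claw": 2.5},{"xyz": [0,0,0],"angular": [0,0,0],"claw": 2.5},{"xyz": [0,0,0],"angular": [0,0,0],"claw": 2.5},{"xyz": [0,0,0],"angular": [0,0,0],"claw": 2.5},{"xyz": [0,0,0],"angular": [0,0,0],"claw": 2.5},{"xyz": [0,0,0],"angular": [0,0,0],"claw": 2.5},{"xyz": [0,0,0],"angular": [0,0,0],"claw": 2.5},{"xyz": [0,0,0],"angular": [0,0,0],"claw": 2.5},{"xyz": [0,0,0],"angular": [0,0,0],"claw": 2.5}]}}

```text
t: 26.85
eef_pos: [0.4469, -0.0384, 0.229]
ee_rot: [-3.141, -0.786, -2.94]
force: [-0.4, 0.4, -2.5]
width: 0.0336
gripper_force: 40.0
```

Call:
{"fn": "servo_tool", "kwargs": {"targets": [{"xyz": [0,0,0],"angular": [0,0,0],"claw": 2.5},{"xyz": [0,0,0],"angular": [0,0,0],"claw": 2.5},{"xyz": [0,0,0],"angular": [0,0,0],"claw": 2.5},{"xyz": [0,0,0],"angular": [0,0,0],"claw": 2.5},{"xyz": [0,0,0],"angular": [0,0,0],"claw": 2.5},{"xyz": [0,0,0],"angular": [0,0,0],"claw": 2.5},{"xyz": [0,0,0],"angular": [0,0,0],"claw": 2.5},{"xyz": [0,0,0],"angular": [0,0,0],"claw": 2.5}]}}

```text
t: 27.65
eef_pos: [0.4469, -0.0384, 0.229]
ee_rot: [-3.141, -0.786, -2.94]
force: [0.7, -0.1, -1.9]
width: 0.0337
gripper_force: 40.0
```

```bash
python3 - <<'E'
from sc import *
p,R=cur();s=monitor.get_state();print(s['t'],p,R.as_euler('xyz',degrees=True),np.abs(s['qd']).max(),s['width'])
pg,q=json.load(open('grip.json'));Rg=Ro.from_quat(q);pg=np.array(pg)
n=plan(pg+[0,0,.16],Rg,12)
E
```

```text
27.65 [ 0.44691551 -0.03837356  0.22902728] [-179.98764509  -45.02694223 -168.4674805 ] 0.0012911161795745203 0.03370800882961
12 xyz [-0.85, -2.15, -0.11] ang [-0.95, -3.67, 2.29]
```

Call:
{"fn": "servo_tool", "kwargs": {"targets": [{"xyz": [-0.85,-2.15,-0.11],"angular": [-0.95,-3.67,2.29],"claw": 2.5},{"xyz": [-0.85,-2.15,-0.11],"angular": [-0.95,-3.67,2.29],"claw": 2.5},{"xyz": [-0.85,-2.15,-0.11],"angular": [-0.95,-3.67,2.29],"claw": 2.5},{"xyz": [-0.85,-2.15,-0.11],"angular": [-0.95,-3.67,2.29],"claw": 2.5},{"xyz": [-0.85,-2.15,-0.11],"angular": [-0.95,-3.67,2.29],"claw": 2.5},{"xyz": [-0.85,-2.15,-0.11],"angular": [-0.95,-3.67,2.29],"claw": 2.5},{"xyz": [-0.85,-2.15,-0.11],"angular": [-0.95,-3.67,2.29],"claw": 2.5},{"xyz": [-0.85,-2.15,-0.11],"angular": [-0.95,-3.67,2.29],"claw": 2.5},{"xyz": [-0.85,-2.15,-0.11],"angular": [-0.95,-3.67,2.29],"claw": 2.5},{"xyz": [-0.85,-2.15,-0.11],"angular": [-0.95,-3.67,2.29],"claw": 2.5},{"xyz": [-0.85,-2.15,-0.11],"angular": [-0.95,-3.67,2.29],"claw": 2.5},{"xyz": [-0.85,-2.15,-0.11],"angular": [-0.95,-3.67,2.29],"claw": 2.5},{"xyz": [0,0,0],"angular": [0,0,0],"claw": 2.5},{"xyz": [0,0,0],"angular": [0,0,0],"claw": 2.5},{"xyz": [0,0,0],"angular": [0,0,0],"claw": 2.5},{"xyz": [0,0,0],"angular": [0,0,0],"claw": 2.5}]}}

```text
t: 29.25
eef_pos: [0.5341, -0.2973, 0.208]
ee_rot: [-3.141, -0.001, 2.838]
force: [0.5, 0.0, -1.8]
width: 0.0334
gripper_force: 40.0
```

```bash
python3 - <<'E'
from sc import *
p,R=cur();print(p,R.as_euler('xyz',degrees=True))
pg,q=json.load(open('grip.json'));Rg=Ro.from_quat(q);pg=np.array(pg)
plan(pg+[0,0,.02],Rg,8)
# slip check
o=p-pg+np.array([.5245,-.295,.06])
S=Ro.from_euler('z',-17.5,degrees=True)
for n in('side','top'):
    print(n,'head',proj(n,o+S.apply([.0755,0,.0115])))
    m=cv2.inRange(cv2.cvtColor(grab(n)['color'],cv2.COLOR_BGR2HSV),(20,140,100),(32,255,255))
    k,l,st,ce=cv2.connectedComponentsWithStats(m);print([(st[i].tolist(),ce[i].round(1).tolist()) for i in range(1,k) if st[i,4]>30])
E
```

```text
[ 0.53408589 -0.2973376   0.20795816] [-1.79993893e+02 -7.29903303e-02  1.62605051e+02]
8 xyz [-0.0, -0.02, 1.74] ang [-0.0, -0.01, 0.01] 
side head [359.7 121.4]
[([345, 119, 19, 17, 186], [352.9, 126.8]), ([387, 130, 17, 19, 163], [393.4, 137.7])]
top head [436.  215.7]
[([415, 260, 17, 11, 127], [423.2, 264.9])]
```

Call:
{"fn": "servo_tool", "kwargs": {"targets": [{"xyz": [0,0,2],"angular": [0,0,0],"claw": 2.5},{"xyz": [0,-0.1,2.5],"angular": [0,0,0],"claw": 2.5},{"xyz": [0,0,2.5],"angular": [0,0,0],"claw": 2.5},{"xyz": [0,0,2.5],"angular": [0,0,0],"claw": 2.5},{"xyz": [0,0,2],"angular": [0,0,0],"claw": 2.5},{"xyz": [0,0,1.5],"angular": [0,0,0],"claw": 2.5},{"xyz": [0,0,1],"angular": [0,0,0],"claw": 2.5},{"xyz": [0,0,0],"angular": [0,0,0],"claw": 2.5},{"xyz": [0,0,0],"angular": [0,0,0],"claw": 2.5},{"xyz": [0,0,0],"angular": [0,0,0],"claw": 2.5}]}}

```text
t: 30.35
eef_pos: [0.5344, -0.2992, 0.0694]
ee_rot: [-3.142, 0.002, 2.837]
force: [1.0, -0.2, -1.1]
width: 0.034
gripper_force: 40.0
```

```bash
python3 - <<'E'
from sc import *
p,R=cur();print(p,R.as_euler('xyz',degrees=True))
pg,q=json.load(open('grip.json'));Rg=Ro.from_quat(q);pg=np.array(pg)
plan(pg+[0,0,.0005],Rg,5)
for n in('side','top'):
    m=cv2.inRange(cv2.cvtColor(grab(n)['color'],cv2.COLOR_BGR2HSV),(20,140,100),(32,255,255))
    k,l,st,ce=cv2.connectedComponentsWithStats(m);print(n,[(st[i].tolist(),ce[i].round(1).tolist()) for i in range(1,k) if st[i,4]>30])
    print('tail initial shift',proj(n,np.array([.45,-.27,.094])+p-pg)-proj(n,[.45,-.27,.094]))
E
```

```text
[ 0.53436873 -0.29915976  0.06937524] [-1.79996457e+02  9.21752099e-02  1.62557895e+02]
5 xyz [0.01, 0.01, 0.4] ang [-0.0, 0.02, 0.0] 
side [([343, 165, 14, 13, 88], [348.8, 171.1]), ([382, 176, 16, 18, 153], [387.9, 183.3])]
tail initial shift [ 0.8 -6.5]
top [([407, 264, 16, 10, 106], [414.4, 268.4])]
tail initial shift [ 1.5 -0.6]
```

No slip: the tail marker is within 0.3 px of the prediction. Set it down.

Call:
{"fn": "servo_tool", "kwargs": {"targets": [{"xyz": [0,0,0.7],"angular": [0,0,0],"claw": 2.5},{"xyz": [0,0.1,0.6],"angular": [0,0,0],"claw": 2.5},{"xyz": [0,0,0.5],"angular": [0,0,0],"claw": 2.5},{"xyz": [0,0,0.2],"angular": [0,0,0],"claw": 2.5},{"xyz": [0,0,0],"angular": [0,0,0],"claw": 2.5},{"xyz": [0,0,0],"angular": [0,0,0],"claw": 2.5},{"xyz": [0,0,0],"angular": [0,0,0],"claw": 2.5}]}}

```text
t: 31.15
eef_pos: [0.5337, -0.298, 0.0487]
ee_rot: [-3.141, -0.0, 2.837]
force: [-2.8, 1.5, 5.4]
width: 0.0336
gripper_force: 40.0
```

On the stand (z as at pick-up, 5 N of support). Let go and retreat.

Call:
{"fn": "servo_tool", "kwargs": {"targets": [{"xyz": [0,0,0],"angular": [0,0,0],"claw": 4.2},{"xyz": [0,0,0],"angular": [0,0,0],"claw": 6},{"xyz": [0,0,0],"angular": [0,0,0],"claw": 8},{"xyz": [0,0,0],"angular": [0,0,0],"claw": 8},{"xyz": [0,0,0],"angular": [0,0,0],"claw": 8},{"xyz": [0,0,-1],"angular": [0,0,0],"claw": 8},{"xyz": [0,0,-2.5],"angular": [0,0,0],"claw": 8},{"xyz": [0,0,-4],"angular": [0,0,0],"claw": 8},{"xyz": [0,0,-4],"angular": [0,0,0],"claw": 8},{"xyz": [0,0,-4],"angular": [0,0,0],"claw": 8},{"xyz": [0,4,-2],"angular": [0,0,0],"claw": 8},{"xyz": [0,-4,0],"angular": [0,0,0],"claw": 8},{"xyz": [0,-5,0],"angular": [0,0,0],"claw": 8},{"xyz": [0,-5,0],"angular": [0,0,0],"claw": 8},{"xyz": [0,-5,0],"angular": [0,0,0],"claw": 8},{"xyz": [0,-5,0],"angular": [0,0,0],"claw": 8},{"xyz": [0,0,0],"angular": [0,0,0],"claw": 8},{"xyz": [0,0,0],"angular": [0,0,0],"claw": 8}]}}

```text
t: 32.95
eef_pos: [0.4728, -0.4901, 0.2234]
ee_rot: [3.142, -0.0, 2.834]
force: [-0.1, 1.1, -0.1]
width: 0.08
gripper_force: 0.0
```

```bash
python3 - <<'E'
from sc import *
print(monitor.get_state()['t'],cur()[0])
ims={}
for n in('side','top'):
    im=grab(n,n+'9.png')['color'];a=cv2.cvtColor(im,cv2.COLOR_BGR2HSV)
    for nm,lo,hi in(('yellow',(20,140,100),(32,255,255)),('peg',(5,90,120),(16,255,255)),('turq',(80,120,80),(92,255,255))):
        m=cv2.inRange(a,lo,hi)
        k,l,st,ce=cv2.connectedComponentsWithStats(m);print(n,nm,[(st[i].tolist(),ce[i].round(1).tolist()) for i in range(1,k) if st[i,4]>60][:6])
    print('label expect',proj(n,[.508,-.025,.062]))
    # dark pixels near label
    u,v=proj(n,[.508,-.025,.062]).astype(int);g=cv2.cvtColor(im,cv2.COLOR_BGR2GRAY)[v-14:v+15,u-14:u+15];y,x=np.where(g<90);print('dark',len(x),x.mean()+u-14 if len(x) else None,y.mean()+v-14 if len(y) else None)
E
```

```text
32.95 [ 0.47280745 -0.49009714  0.22342296]
side yellow [([343, 160, 27, 24, 357], [355.5, 171.1]), ([382, 183, 15, 17, 144], [387.4, 189.7])]
side peg [([0, 0, 223, 71, 7531], [77.5, 24.2]), ([0, 0, 426, 314, 62445], [170.4, 118.3]), ([557, 66, 36, 13, 127], [574.0, 72.6]), ([594, 75, 46, 14, 132], [615.0, 81.4]), ([421, 100, 26, 38, 285], [433.1, 115.3]), ([405, 112, 16, 16, 169], [412.3, 119.9])]
side turq [([409, 221, 42, 45, 821], [431.1, 241.8])]
label expect [327.9 237.3]
dark 0 None None
top yellow [([415, 211, 21, 29, 437], [425.0, 223.9]), ([405, 265, 13, 8, 75], [410.9, 268.5])]
top peg [([0, 0, 23, 153, 2753], [9.6, 66.4]), ([15, 0, 40, 194, 6037], [35.0, 95.9]), ([53, 0, 35, 86, 2693], [70.1, 42.5]), ([86, 0, 34, 82, 2363], [103.2, 41.5]), ([119, 0, 33, 86, 2663], [135.1, 42.4]), ([151, 0, 33, 94, 2920], [167.3, 46.6])]
top turq [([355, 320, 37, 16, 405], [372.3, 327.6])]
label expect [323.3 256.5]
dark 78 321.7948717948718 256.5897435897436
```

The scanner is back within 0.5 px of its first position, the label is up at the expected spot and the gripper is clear. Handing in.

```bash
python3 -c "
from station import order
print(order.job_done())"
```

```text
the job is handed in; nothing more can be done
None
```

The job is handed in: the peg is in the box, the lid is shut with its label up, the scanner was held about 10 cm over the label for over 2 s and is back on its stand; the interface gave no scan confirmation or verdict.

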